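# Take the axle clip off the jack wheel with a hooked pick

## Robot

A 6-joint arm with a two-finger parallel gripper is mounted at the origin on the work surface. World frame = base frame: x ahead of the robot, y to its left, z up, the work surface at z = 0. Lengths are in m, angles in rad, forces in N, time in s.
With the tool pointing down it reaches from about 0.15 to 0.775 m from the base axis. Payload 6.1 kg.
Tool frame: the origin (TCP) lies midway between the tips of the shut fingers; the grasp point (between the pads) lies 19 mm behind it; z points along the fingers, x is the direction in which the jaws open and shut, and the axes are right-handed (so a half turn about z gives the same grasp; the last joint's range is limited). The gripper opens to 85 mm and grips with 20 to 120 N. Pads are 22 mm wide; open, the fingers measure 114 mm over their backs; the gripper's body (76 mm by 85 mm) begins 54 mm behind the grasp point. The pads swing forward as they close: fully open they stand 13 mm farther back than shut.
Start: joints at [1.33, 0.126, -0.04, 1.405, 0, 1.571], TCP at [0.125, 0.51, 0.231] pointing down, gripper open.
Joint ranges: [-2.72, 2.72], [-0.95, 1.95], [-1.27, 1.35], [-1.78, 2.02], [-1.46, 1.47], [-3.14, 3.14]. Speed limits (rad/s): [2.39, 2.39, 3.01, 3.14, 3.14, 3.14].

## Interface

Orientations are given as [roll, pitch, yaw] about the fixed x, y, z axes, in that order (R = Rz(yaw) Ry(pitch) Rx(roll)).
In Python, from rig import arm gives the robot as it stands.
- The arm moves only by the tool move_arm, never from a script. Its argument "commands" is a list that holds one entry, the list of rows, each a list of 6 numbers: the shift along the tool's x, y, z in mm, then the turn, a rotation vector about the tool's x, y, z in degrees. A call has 1 to 5 rows; each row is the pose to reach, as a shift and turn from the pose commanded when the call began, along the tool's axes at that moment; what a row does not reach only later rows make up. A row lasts 1/10 s, in which the tool goes at most 50 mm and 8.59 degrees, less where a joint would pass 70% of its speed; a pose out of reach is approached as far as the arm can. A call with a gripper value outside its range is refused whole. "jaw" is the opening, from -1 (shut) to 1 (fully open), set as the call begins (left out, the last holds). The fingers move at their own pace and stop on an object; "squeeze" is the grip in N (left out, the last holds). Time passes only in rows, so rows that repeat a pose let the fingers close. It gives the time, the measured TCP pose, the force and the opening at its end, in the units of the state.
- arm.get_obs(): the state, without advancing time (a new reading comes with each control period).
- arm.capture(name): name is "side" or "top" or "wrist"; returns the picture (480x640x3 uint8, blue, green, red); there is no depth.
- arm.camera_info(name): a dict with "intrinsics" (3x3 intrinsics, pixels), "R" (3x3) and "t" (3): a world point X has camera coordinates R X + t. Camera axes: x right, y down, z forward; pixel columns grow to the right and rows downward; lengths in m; the calibration is good to about 2 mm. The wrist camera is an equidistant fisheye: a pixel r from the principal point sees the ray r / f radians off the axis. A picture is of the moment at which its call begins: read the wrist's pose just before it. camera_info takes no time and is no camera call; for the wrist camera it gives the pose at the moment of the call.
- arm.sign_off(): hands the job in, once; it reports no verdict.
Trained networks look in the newest picture that a camera, given by its name, has taken for a name from the list of things; names that differ only in an ending like _2 or _b are one class to them, and where a whole thing is asked for, a point or a joint stands for the part that bears it (a point fixed in the world has none). Each returns a list of dicts, best first, with "p" (0 to 1); they miss things now and then, are a little off and sometimes report something else, mostly with a low value. They report only what shows in the picture. A call takes as long as a camera call. They do not tell look-alikes from the thing itself.
- arm.boxes_of(camera, query): "at" ([column, row] in pixels, amid what is visible of it).
- arm.tip_of(camera, query): "at" ([column, row] in pixels: a listed point, or the origin of a listed thing).
The state is a dict: "time": time; "joint_pos": joint angles; "joint_velocities": joint speeds; "joint_efforts": joint torques, N m; "position": TCP position; "orientation": TCP orientation; "wrist_force": force on the tool from outside, world axes, zero at the start; "ft_torque": the same for the moment, N m; "opening": finger opening in m.
Only numpy, scipy, OpenCV 4.12 (cv2) and the standard library are available. Lean on these libraries where they do the work, as an engineer would, in place of code of your own. Each camera call takes 0.05 s, during which the arm holds its last target. There are 200 camera calls.

## Task

The far front wheel of the trolley jack has to come off: take the orange hooked pick out of the rack, hook it under the bow of the yellow spring clip on the wheel's axle end and ease the clip up out of its groove gently, without straining the clip and without pressing the pick hard on the axle or the wheel. Carry the clip on the hook to the steel parts dish and leave it lying in there, never letting it drop anywhere else and not touching it with the fingers, then hang the pick back upright in a slot of the rack, and leave the other tools and the tin alone.

Things in the scene. Friction and masses are not known exactly. Their poses are not given: they have to be found in the camera images.
- pick_grip (a point): Middle of the square orange handle (20 x 20 mm, 70 mm tall) of the hooked pick, which hangs upright in a slot of the rack. z: up along the handle. Below the handle: a round black collar 30 mm wide, 6 mm thick (underside 41 mm below this point, resting on the rack), a square 18 mm plug 10 mm deep, a brass collet nut 17 mm wide and 9 mm deep, then the straight 5 mm steel shank. About 95 g.
- pick: The hooked pick; origin at pick_collar, axes as pick_grip. At the foot of the shank the toe, a 3.2 mm thick pin, points along -x, its tip 14 mm from the shank's axis; its last 4 mm turn up, so that the tip's top is 4.9 mm above the toe's underside. The shank is clamped in the collet at a different reach each time: the toe's underside is 57 to 74 mm below the collar's underside. It stays as set.
- pick_collar (a point): Centre of the underside of the pick's collar, the face that rests on the rack.
- clip_mid (a point): Middle of the yellow spring clip: a horseshoe of 2.5 mm thick spring steel, 26 mm wide, 32 mm tall, upright across the axle in its groove, its open end (13 mm wide) down. x: out along the axle, away from the wheel; z: up. Seated, this point is 8 mm above the axle's centre line; the bow's top is 14 mm above it, the jaws reach 18 mm below. About 18 g.
- clip_bow (a point): Middle of the underside of the clip's bow, 10 mm above clip_mid. Below it, down to the top of the axle, is an open window 7 mm high and 18 mm wide for the pick's toe. Drawn straight up some 6 mm, the jaws spring over the axle: a slow pull of 7 to 13 N; yanking takes more, and more than 25 N strains the clip. Once off, the clip hangs by the bow on the toe.
- axle_end (a point): Centre of the outer end of the jack's far front axle, 22 mm thick. x: out along the axle; y: to the jack's tail; z: up. Going in from here: clip groove 5 to 9.5 mm (the clip has 1 mm of play either way), bare axle to 14.25 mm, then the flat wheel hub, 34 mm wide; the wheel's 64 mm face is 2 mm behind it. The axle is rigid; over 15 N from the pick marks axle or wheel.
- dish_rim (a point): Centre of the mouth of the round steel parts dish: 128 mm wide at the rim, 112 mm at the foot, rim 34 mm above the bench, walls 3 mm, inner floor 4 mm above the bench. Loose, 0.45 kg.
- rack_top (a point): Centre of the top of the blue tool rack, 85 mm above the bench, fixed. The plate is 70 mm (x) by 150 mm (y), 5 mm thick, open below, with three slots at y = -50, 0 and +50 mm, each 44 mm long in x and 22 mm wide. The tools hang in them by their collars; the pick with its toe along x, so that it goes through the slot.
- jack: The red trolley jack, 440 x 200 x 160 mm, nose propped on a wooden block, lying across the bench, tail to the left. Fixed. Origin on the bench below the clip, axes as axle_end; it reaches 50 mm in -y, 400 mm in +y, 210 mm in -x; near the axle its saddle is the highest part, 130 mm above the bench.
- clip: The same spring clip; origin 8 mm below clip_mid. Inside it two shoulders, about 8 mm apart and 6 mm above the origin, sit on the groove; the toe can pass down between them and out at the open end.
- scribe: Bystander: straight scriber with a blue square handle, hanging in another slot of the rack; its handle's top is 76 mm above the rack's plate. Origin on the plate's top.
- screwdriver: Bystander: screwdriver with a round yellow handle, hanging in the third slot, just as high. Origin on the plate's top.
- tin: Bystander: round tin with a green label, 60 mm wide, 55 mm tall, standing on the bench. Origin under its foot.
- spanner: Bystander: steel spanner lying on the bench. Origin under its middle.
Mind the look-alikes: they are no part of the job. Of the things like the pick, leave any that is green; of the rest the smaller one is meant.

How it is judged:
By the outcome, as a careful person would: the job done as asked, in the order asked, and still so for the second after the job is handed in, with the robot touching nothing.
It also fails if it takes over 72 s, if anything falls off the work surface, if the arm or the gripper's body presses on something with over 40 N, if the wrist force passes 120 N, or if a joint passes its speed limit or range.

## Working session

There is one attempt and no reset: what is moved stays moved. The work goes in short steps, Python scripts to look and compute and a tool call to move; the robot and the scene stay as the last step left them, time stands still between calls to the robot, and variables do not carry over. Pictures are saved under pics/ and viewed, about 8 in all and at most 12, crops included, and the job is handed in when it is done.

Besides the shell and the picture viewer there is one more tool, called as name(argument=value, ...) on one line, values as JSON. move_arm: Moves the arm, as the interface text tells. Its arguments: {"type":"object","properties":{"commands":{"type":"array","items":{"type":"array","items":{"type":"array","items":{"type":"number"}}}},"jaw":{"type":"number"},"squeeze":{"type":"number"}},"required":["commands"]}

```bash
ls; mkdir -p pics; cat > h.py <<'E'
import numpy as np, cv2
from rig import arm
from scipy.spatial.transform import Rotation as Ro
def ray(cam,uv,info=None):
    i=info or arm.camera_info(cam);K=np.array(i["intrinsics"]);R=np.array(i["R"]);t=np.array(i["t"])
    x=(uv[0]-K[0,2])/K[0,0];y=(uv[1]-K[1,2])/K[1,1]
    if cam=="wrist":
        r=np.hypot(x,y);s=np.sin(r)/r if r>1e-9 else 1;d=np.array([x*s,y*s,np.cos(r)])
    else: d=np.array([x,y,1.])
    d=R.T@d;return -R.T@t,d/np.linalg.norm(d)
def proj(cam,X,info=None):
    i=info or arm.camera_info(cam);K=np.array(i["intrinsics"]);c=np.array(i["R"])@np.array(X)+np.array(i["t"])
    if cam=="wrist":
        rr=np.hypot(c[0],c[1]);th=np.arctan2(rr,c[2]);x,y=(c[:2]/rr*th) if rr>1e-9 else (0,0)
    else: x,y=c[0]/c[2],c[1]/c[2]
    return np.array([K[0,0]*x+K[0,2],K[1,1]*y+K[1,2]])
def atz(cam,uv,z,info=None):
    o,d=ray(cam,uv,info);return o+d*(z-o[2])/d[2]
def tri(rays):
    A=0;b=0
    for o,d in rays:
        P=np.eye(3)-np.outer(d,d);A=A+P;b=b+P@o
    X=np.linalg.solve(A,b)
    return X,[float(np.linalg.norm((np.eye(3)-np.outer(d,d))@(X-o))*1e3) for o,d in rays]
E
python3 - <<'E'
from h import *
np.set_printoptions(precision=4,suppress=True)
o=arm.get_obs();print(o["position"],o["orientation"],o["opening"])
for c in("side","top","wrist"):
    im=arm.capture(c);cv2.imwrite(f"pics/{c}0.png",im);i=arm.camera_info(c)
    R=np.array(i["R"]);print(c,"pos",-R.T@np.array(i["t"]),"fwd",R[2],"f",np.array(i["intrinsics"])[0,0])
    for q in("pick_grip","pick_collar","clip_mid","clip_bow","axle_end","dish_rim","rack_top","scribe","screwdriver","tin"):
        print(q,[(np.round(d["at"]).tolist(),round(d["p"],2)) for d in arm.tip_of(c,q)[:4]])
E
```

```text
pics
[0.1251 0.5094 0.2305] [3.1416 0.0017 1.33  ] 0.08551971955950448
side pos [ 0.0817 -0.9724  0.8109] fwd [ 0.3834  0.6717 -0.6339] f 493.2464201120165
pick_grip [([389.0, 431.0], 0.88), ([269.0, 347.0], 0.77), ([337.0, 254.0], 0.61), ([293.0, 195.0], 0.61)]
pick_collar [([287.0, 327.0], 0.84), ([339.0, 270.0], 0.78)]
clip_mid [([295.0, 176.0], 0.56)]
clip_bow [([299.0, 169.0], 0.57)]
axle_end [([301.0, 176.0], 0.62)]
dish_rim [([293.0, 249.0], 0.65)]
rack_top [([361.0, 278.0], 0.74)]
scribe [([354.0, 285.0], 0.81)]
screwdriver [([374.0, 293.0], 0.81)]
tin [([335.0, 202.0], 0.58), ([296.0, 171.0], 0.5)]
top pos [ 0.4403 -0.2234  1.4123] fwd [ 0.0576  0.0047 -0.9983] f 580.1864927351226
pick_grip [([384.0, 330.0], 0.94), ([364.0, 247.0], 0.67), ([495.0, 291.0], 0.57)]
pick_collar [([475.0, 286.0], 0.71), ([376.0, 313.0], 0.61), ([358.0, 248.0], 0.59)]
clip_mid [([192.0, 203.0], 0.61)]
clip_bow [([187.0, 201.0], 0.6), ([350.0, 171.0], 0.57)]
axle_end [([190.0, 200.0], 0.8)]
dish_rim [([293.0, 265.0], 0.85)]
rack_top [([380.0, 242.0], 0.8), ([191.0, 200.0], 0.66), ([190.0, 202.0], 0.41), ([360.0, 246.0], 0.22)]
scribe [([381.0, 247.0], 0.7), ([363.0, 249.0], 0.34)]
screwdriver [([403.0, 235.0], 0.71)]
tin [([227.0, 171.0], 0.81), ([186.0, 205.0], 0.62)]
wrist pos [0.0524 0.5269 0.3732] fwd [ 0.2823 -0.0693 -0.9568] f 371.64829954431775
pick_grip []
pick_collar []
clip_mid []
clip_bow []
axle_end []
dish_rim []
rack_top []
scribe []
screwdriver []
tin []
```

```bash
python3 - <<'E'
import cv2
a=cv2.imread("pics/side0.png");b=cv2.imread("pics/top0.png")
c=cv2.resize(a[130:450,170:490],(800,800))[:, :]
cv2.imwrite("pics/s1.png",cv2.resize(a[140:440,150:550],(800,600),interpolation=cv2.INTER_CUBIC))
cv2.imwrite("pics/t1.png",cv2.resize(b[90:390,130:530],(800,600),interpolation=cv2.INTER_CUBIC))
E
```

```text
(no output)
```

View pics/s1.png

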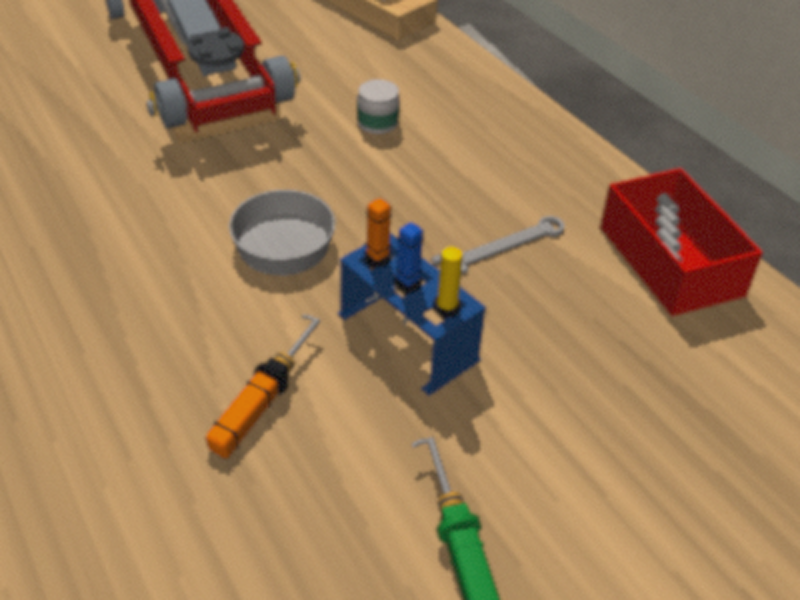

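View pics/t1.png

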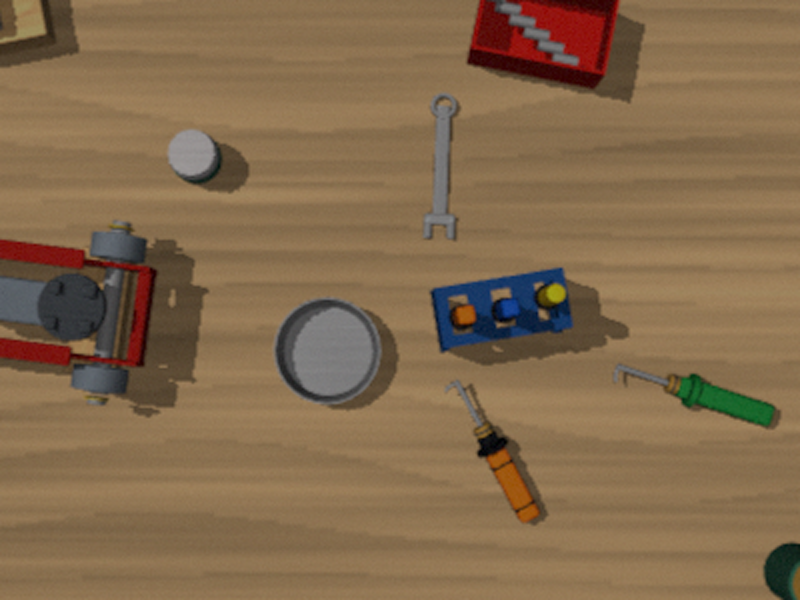

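```bash
python3 - <<'E'
from h import *
np.set_printoptions(precision=4,suppress=True)
for n,s,t in[("pick_grip",(337,254),(364,247)),("collar",(339,270),(358,248)),("clip_mid",(295,176),(192,203)),("bow",(299,169),(187,201)),("axle",(301,176),(190,200)),("dish",(293,249),(293,265)),("rack",(361,278),(380,242)),("tin",(335,202),(227,171)),("scr",(374,293),(403,235))]:
    print(n,*tri([ray("side",s),ray("top",t)]))
print("dish z34",atz("side",(293,249),.034),atz("top",(293,265),.034))
print("rack z85",atz("side",(361,278),.085),atz("top",(380,242),.085))
for n,uv in(("pick z161",(361.5,246.5)),("scr",(406,237))): print(n,atz("top",uv,.161))
print("collar",atz("side",(339,270),.088))
# rack corners from top crop
for c in((433,291),(563,269),(572,327),(441,348)): print(atz("top",(130+c[0]/2,90+c[1]/2),.085))
# far wheel/near clip line
for c in((122,224),(96,401)): print(atz("top",(130+c[0]/2,90+c[1]/2),.06))
E
```

```text
pick_grip [ 0.4985 -0.322   0.1285] [3.590115109277861, 3.590115109277876]
collar [ 0.5033 -0.3148  0.0741] [1.5528210219973522, 1.5528210219972496]
clip_mid [0.6033 0.0737 0.0683] [3.213435739962517, 3.2134357399625713]
bow [0.6116 0.0786 0.0854] [3.3188431607498408, 3.3188431607498177]
axle [0.6168 0.0772 0.0617] [3.0563276559777095, 3.0563276559775523]
dish [ 0.4657 -0.164   0.037 ] [3.1564026259460403, 3.1564026259462423]
rack [ 0.5203 -0.3667  0.0853] [5.814882704753584, 5.81488270475363]
tin [ 0.6932  0.0053 -0.0099] [2.7275289899997213, 2.727528989999651]
scr [ 0.5298 -0.4159  0.0804] [2.396527681202006, 2.396527681201925]
dish z34 [ 0.4701 -0.1622  0.034 ] [ 0.463  -0.1625  0.034 ]
rack z85 [ 0.5258 -0.369   0.085 ] [ 0.5153 -0.3637  0.085 ]
pick z161 [ 0.5012 -0.3158  0.161 ]
scr [ 0.522  -0.4119  0.161 ]
collar [ 0.4967 -0.3279  0.088 ]
[ 0.53  -0.287  0.085]
[ 0.5557 -0.4361  0.085 ]
[ 0.4892 -0.4459  0.085 ]
[ 0.4648 -0.2962  0.085 ]
[0.6095 0.0765 0.06  ]
[0.4025 0.1036 0.06  ]
```

move_arm(commands=[[[-712,562,-20,0,0,67],[-712,562,-20,0,0,67],[-712,562,-20,0,0,67],[-712,562,-20,0,0,67],[-712,562,-20,0,0,67]]])

```text
time: 2.15
position: [0.229, 0.2807, 0.2369]
orientation: [3.142, -0.001, 0.575]
wrist_force: [0.7, 0.2, 0.4]
opening: 0.0853
```

```bash
cat >> h.py <<'E'
def go(p,yawdeg):
    o=arm.get_obs();R=Ro.from_euler("xyz",o["orientation"])
    s=R.inv().apply(np.array(p)-o["position"])*1e3
    r=(R.inv()*Ro.from_euler("xyz",[np.pi,0,np.radians(yawdeg)])).as_rotvec(degrees=True)
    print("t",o["time"],"p",np.round(o["position"],4),"rpy",np.round(np.degrees(o["orientation"]),2),"F",np.round(o["wrist_force"],2));print("shift",np.round(s,1),"turn",np.round(r,2))
E
python3 -c "
from h import *
go([.5015,-.3165,.25],9.5)"
```

```text
t 2.15 p [0.229  0.2807 0.2369] rpy [ 1.800e+02 -4.000e-02  3.294e+01] F [0.7  0.19 0.36]
shift [-96.  649.3 -13.1] turn [-1.000e-02 -4.000e-02  2.344e+01]
```

move_arm(commands=[[[-96,649,-13,0,0,23.4],[-96,649,-13,0,0,23.4],[-96,649,-13,0,0,23.4],[-96,649,-13,0,0,23.4],[-96,649,-13,0,0,23.4]]])

```text
time: 2.65
position: [0.334, 0.0535, 0.2422]
orientation: [-3.141, -0.002, 0.172]
wrist_force: [1.9, 0.8, -0.7]
opening: 0.0855
```

```bash
python3 -c "
from h import *
go([.5015,-.3165,.25],9.5)"
```

```text
t 2.65 p [0.334  0.0535 0.2422] rpy [-1.7999e+02 -1.0000e-01  9.8400e+00] F [ 1.93  0.84 -0.69]
shift [101.8 393.2  -7.6] turn [-0.01 -0.1   0.34]
```

move_arm(commands=[[[61,236,-4,0,0,0.3],[61,236,-4,0,0,0.3],[61,236,-4,0,0,0.3],[61,236,-4,0,0,0.3],[61,236,-4,0,0,0.3]]], jaw=0.2)

```text
time: 3.15
position: [0.4346, -0.1692, 0.2458]
orientation: [3.141, -0.001, 0.165]
wrist_force: [0.7, 1.0, -0.4]
opening: 0.0511
```

move_arm(commands=[[[40,150,-4,0,0,0],[40,150,-4,0,0,0],[40,150,-4,0,0,0],[40,150,-4,0,0,0],[40,150,-4,0,0,0]]])

```text
time: 3.65
position: [0.4984, -0.309, 0.2485]
orientation: [-3.14, 0.002, 0.164]
wrist_force: [-0.7, -0.4, 0.2]
opening: 0.0515
```

```bash
python3 -c "
from h import *
go([.5015,-.3165,.25],9.5)
im=arm.capture('wrist');cv2.imwrite('pics/w1.png',im)
for q in('pick_grip','pick_collar','rack_top'):
  for d in arm.tip_of('wrist',q)[:3]: print(q,d['at'],d['p'],atz('wrist',d['at'],{'pick_grip':.126,'pick_collar':.085,'rack_top':.085}[q]))
"
```

```text
t 3.65 p [ 0.4984 -0.309   0.2485] rpy [-1.7991e+02  9.0000e-02  9.4200e+00] F [-0.71 -0.4   0.21]
shift [ 1.8  7.9 -1.5] turn [-0.09  0.09 -0.08]
pick_grip [141.3, 241.7] 0.82 [ 0.3588019  -0.34076276  0.126     ]
pick_grip [317.2, 243.7] 0.58 [ 0.49961136 -0.31832213  0.126     ]
pick_grip [209.5, 425.3] 0.57 [ 0.42396183 -0.52916035  0.126     ]
pick_collar [318.3, 234.4] 0.57 [ 0.50150829 -0.32263499  0.085     ]
pick_collar [171.2, 224.2] 0.56 [ 0.36938262 -0.33514663  0.085     ]
rack_top [317.3, 284.1] 0.57 [ 0.50867275 -0.36886016  0.085     ]
```

View pics/w1.png

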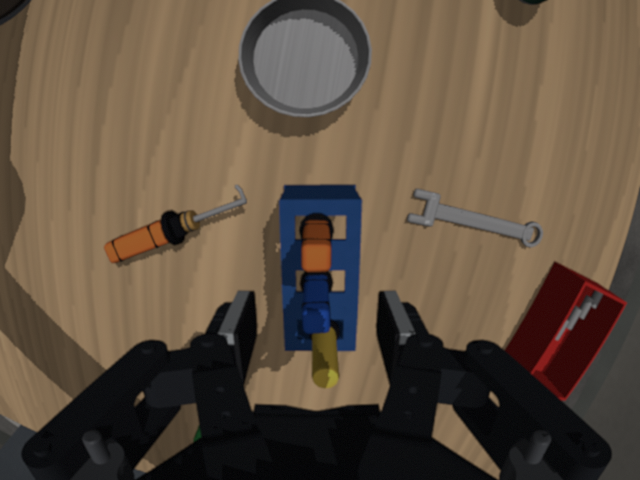

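move_arm(commands=[[[0,10,40,0,0,0],[0,10,90,0,0,0],[0,10,130,0,0,0],[0,10,143,0,0,0],[0,10,143,0,0,0]]])

```text
time: 4.35
position: [0.499, -0.3162, 0.1059]
orientation: [-3.14, 0.002, 0.167]
wrist_force: [-0.1, 0.3, 0.6]
opening: 0.0514
```

move_arm(commands=[[[0,0,0,0,0,0],[0,0,0,0,0,0],[0,0,0,0,0,0],[0,0,0,0,0,0],[0,0,0,0,0,0]]], jaw=-1, squeeze=60)

```text
time: 4.85
position: [0.5013, -0.3185, 0.1095]
orientation: [3.139, -0.003, 0.166]
wrist_force: [-1.2, 1.1, 7.1]
opening: 0.0196
```

```bash
python3 -c "
from h import *
go([.5015,-.3165,.107],9.5)
print(arm.get_obs()['opening'])
im=arm.capture('wrist');cv2.imwrite('pics/w2.png',im)
"
```

```text
t 4.85 p [ 0.5013 -0.3185  0.1095] rpy [179.85  -0.2    9.53] F [-1.18  1.13  7.07]
shift [ 0.5 -1.9  2.5] turn [ 0.15 -0.2   0.03]
0.01957936156437951
```

View pics/w2.png

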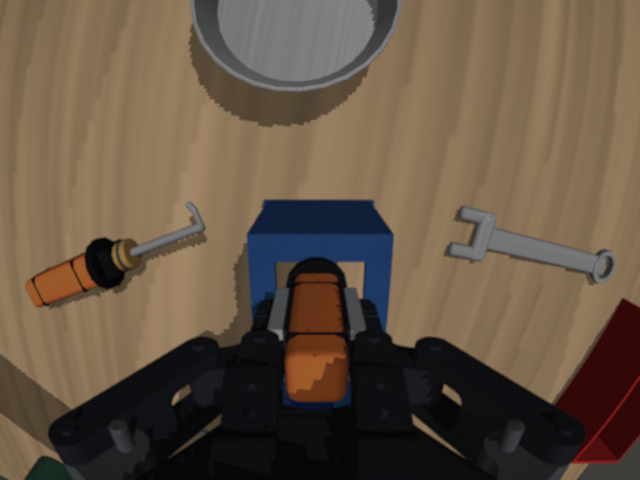

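move_arm(commands=[[[0,0,-5,0,0,0],[0,0,-20,0,0,0],[0,0,-50,0,0,0],[0,0,-85,0,0,0],[0,0,-120,0,0,0]]])

```text
time: 5.4
position: [0.4998, -0.3177, 0.2284]
orientation: [-3.142, 0.0, 0.166]
wrist_force: [0.7, 0.2, -0.3]
opening: 0.0192
```

move_arm(commands=[[[0,-20,0,0,0,0],[0,-50,0,0,0,0],[0,-80,0,0,0,0],[0,-80,0,0,0,0],[0,-80,0,0,0,0]]])

```text
time: 5.9
position: [0.487, -0.2387, 0.2276]
orientation: [3.141, -0.001, 0.167]
wrist_force: [0.3, 0.1, 0.3]
opening: 0.0192
```

```bash
python3 -c "
from h import *
go([.5015,-.3165,.107],9.5)
print(arm.get_obs()['opening'])
im=arm.capture('wrist');cv2.imwrite('pics/w3.png',im)
i=arm.camera_info('wrist');print(np.array(i['intrinsics']))
p=arm.get_obs();R=Ro.from_euler('xyz',p['orientation']);
for l in (57,74): 
  for t in(-14,0,14): print(l,t,np.round(proj('wrist',p['position']+R.apply([t/1e3,0,(24.5+l)/1e3]),i)))
"
```

```text
t 5.9 p [ 0.487  -0.2387  0.2276] rpy [ 1.7994e+02 -5.0000e-02  9.5900e+00] F [0.26 0.09 0.32]
shift [  1.2  79.  120.7] turn [ 0.06 -0.05  0.09]
0.019186522227144162
[[371.64829954   0.         316.23403786]
 [  0.         371.64829954 238.20667271]
 [  0.           0.           1.        ]]
57 -14 [296. 247.]
57 0 [318. 247.]
57 14 [340. 247.]
74 -14 [297. 239.]
74 0 [318. 239.]
74 14 [338. 239.]
```

View pics/w3.png

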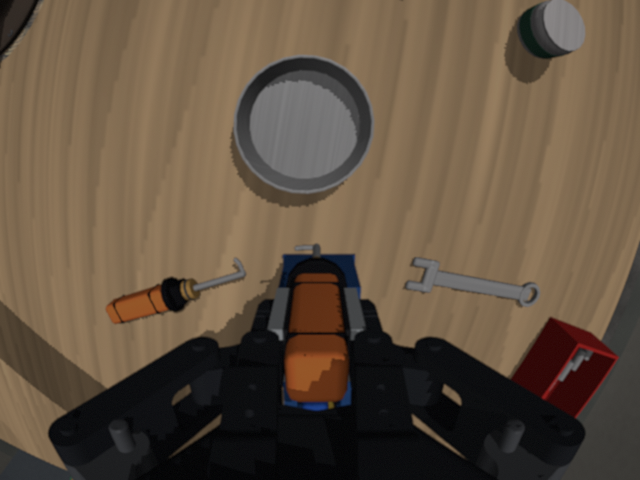

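move_arm(commands=[[[150,-185,0,0,0,17],[150,-185,0,0,0,17],[150,-185,0,0,0,17],[150,-185,0,0,0,17],[150,-185,0,0,0,17]]])

```text
time: 6.45
position: [0.6055, -0.0308, 0.2266]
orientation: [3.141, -0.0, -0.132]
wrist_force: [1.7, -0.3, -0.2]
opening: 0.0196
```

```bash
python3 -c "
from h import *
go([.661,.071,.1875],-7.4)"
```

```text
t 6.45 p [ 0.6055 -0.0308  0.2266] rpy [ 1.7999e+02 -1.0000e-02 -7.5400e+00] F [ 1.66 -0.26 -0.17]
shift [  41.6 -108.2   39. ] turn [ 0.01 -0.01 -0.14]
```

move_arm(commands=[[[42,-40,0,0,0,0],[42,-80,10,0,0,0],[42,-106,30,0,0,0],[42,-106,39,0,0,0],[42,-106,39,0,0,0]]])

```text
time: 6.95
position: [0.6592, 0.0676, 0.1853]
orientation: [3.14, 0.004, -0.13]
wrist_force: [0.9, -0.1, -0.1]
opening: 0.0194
```

```bash
cat > look.py <<'E'
from h import *
import sys
def look(name,crop,draw=[]):
    go([.661,.071,.1875],-7.4)
    p=arm.get_obs();i=arm.camera_info('wrist');im=arm.capture('wrist')
    cv2.imwrite(f'pics/{name}_full.png',im)
    x0,y0,x1,y1=crop;s=min(800/(x1-x0),600/(y1-y0))
    cv2.imwrite(f'pics/{name}.png',cv2.resize(im[y0:y1,x0:x1],None,fx=s,fy=s,interpolation=cv2.INTER_CUBIC));print("scale",s)
    R=Ro.from_euler('xyz',p['orientation'])
    for l in(56,60,64,68): print(l,[np.round(proj('wrist',p['position']+R.apply([t/1e3,0,(24.5+l)/1e3]),i),1).tolist() for t in(-14,0)])
    return p,i
E
python3 -c "
from look import *
p,i=look('w4',(160,150,480,390))
for q,z in(('clip_mid',.0705),('clip_bow',.0805),('axle_end',.0625)):
  for d in arm.tip_of('wrist',q)[:2]: print(q,d['at'],d['p'],atz('wrist',d['at'],z,i))
"
```

```text
t 6.95 p [0.6592 0.0676 0.1853] rpy [179.91   0.21  -7.45] F [ 0.88 -0.12 -0.09]
shift [ 1.4 -3.6 -2.2] turn [ 0.09  0.21 -0.05]
scale 2.5
56 [[295.2, 247.0], [317.4, 247.0]]
60 [[295.5, 245.1], [317.3, 245.1]]
64 [[295.8, 243.2], [317.3, 243.2]]
68 [[296.2, 241.3], [317.3, 241.3]]
clip_bow [236.2, 234.9] 0.72 [0.60227623 0.07558971 0.0805    ]
axle_end [251.9, 226.9] 0.97 [0.61056905 0.07540069 0.0625    ]
axle_end [364.5, 278.2] 0.35 [0.69004124 0.02348369 0.0625    ]
```

View pics/w4.png

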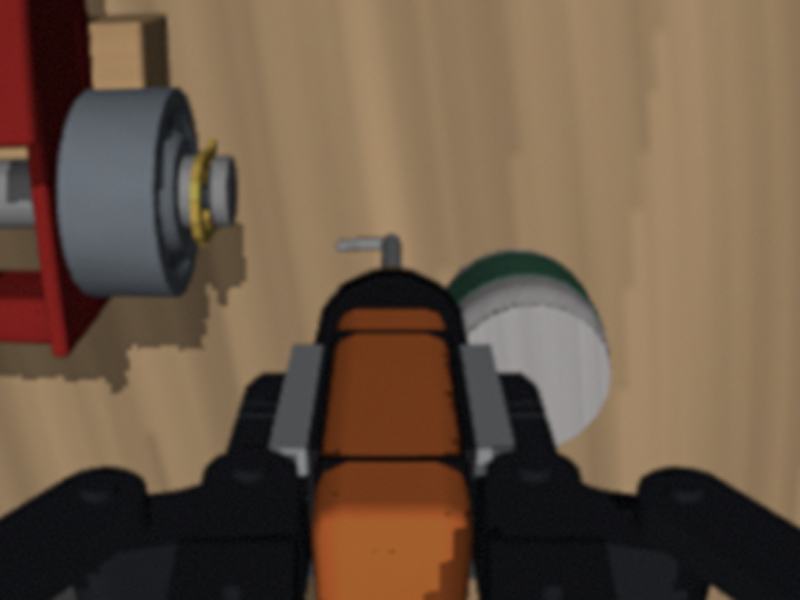

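move_arm(commands=[[[-15,-1,0,0,0,0],[-30,-1.5,5,0,0,0],[-37,-1.5,15,0,0,0],[-37,-1.5,15,0,0,0],[-37,-1.5,15,0,0,0]]])

```text
time: 7.65
position: [0.6234, 0.0736, 0.1739]
orientation: [-3.141, -0.001, -0.131]
wrist_force: [0.1, -0.0, -1.7]
opening: 0.0193
```

```bash
python3 -c "
from look import *
p,i=look('w5',(220,180,360,285))
for q,z in(('clip_mid',.0705),('clip_bow',.0805),('axle_end',.0625)):
  for d in arm.tip_of('wrist',q)[:2]: print(q,d['at'],d['p'],atz('wrist',d['at'],z,i))
"
```

```text
t 7.65 p [0.6234 0.0736 0.1739] rpy [-1.7999e+02 -8.0000e-02 -7.5300e+00] F [ 0.07 -0.02 -1.68]
shift [ 37.6  -2.4 -13.6] turn [-0.01 -0.08 -0.13]
scale 5.714285714285714
56 [[295.2, 247.0], [317.3, 247.0]]
60 [[295.5, 245.0], [317.3, 245.0]]
64 [[295.8, 243.1], [317.3, 243.1]]
68 [[296.1, 241.3], [317.3, 241.3]]
clip_mid [285.8, 235.6] 0.69 [0.60209238 0.07710393 0.0705    ]
clip_bow [287.3, 240.2] 0.62 [0.60382362 0.0766551  0.0805    ]
axle_end [295.3, 232.5] 0.6 [0.6081719  0.07621995 0.0625    ]
```

View pics/w5.png

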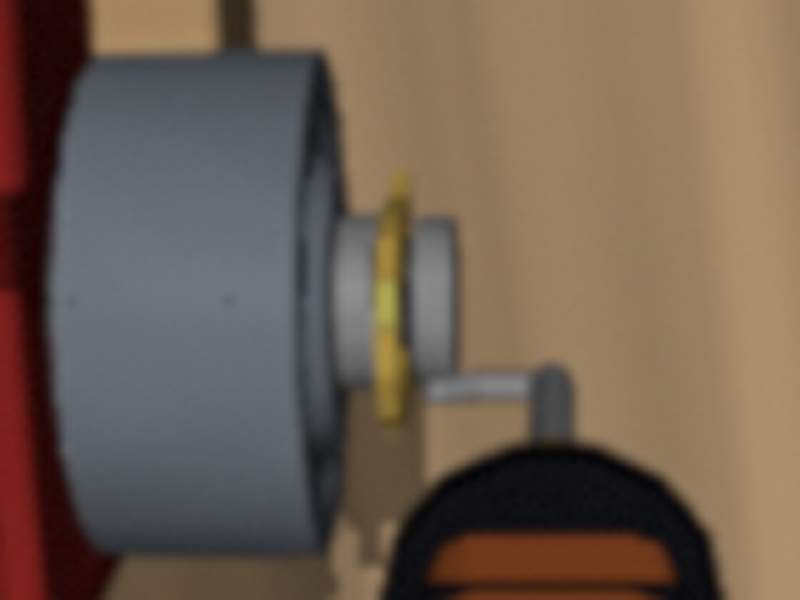

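```bash
python3 -c "
from h import *
i=arm.camera_info('wrist');p=arm.get_obs()
a=np.array([.9914,-.131,0]);b=np.array([.131,.9914,0])
for z in(.056,.059,.0625,.066):
  best=None
  for y in np.arange(.070,.082,.0005):
    c=np.array([.6069,y,z]); rows=[proj('wrist',c+.011*(np.cos(t)*b+np.sin(t)*np.array([0,0,1])),i)[1] for t in np.radians(range(0,360,3))]
    m=(min(rows)+max(rows))/2
    if best is None or abs(m-232.3)<best[0]: best=(abs(m-232.3),y,min(rows),max(rows),proj('wrist',c,i))
  print(z,best)
"
```

```text
0.056 (np.float64(0.17491010874636004), np.float64(0.07550000000000001), np.float64(216.98371763715258), np.float64(247.26646214535475), array([293.88905668, 232.12320005]))
0.059 (np.float64(0.31286528304951844), np.float64(0.07600000000000001), np.float64(217.30044041742943), np.float64(247.92529014866963), array([293.5471009 , 232.61119557]))
0.0625 (np.float64(0.33542274328547705), np.float64(0.07750000000000001), np.float64(216.43358622400547), np.float64(247.4955682894236), array([292.94816928, 231.96239396]))
0.066 (np.float64(0.32041800321735536), np.float64(0.07850000000000001), np.float64(216.23161598373397), np.float64(247.7275480098313), array([292.43746791, 231.97729546]))
```

move_arm(commands=[[[0,-1.5,4,0,0,0],[0,-1.5,8,0,0,0],[0,-1.5,11,0,0,0],[0,-1.5,11,0,0,0],[0,-1.5,11,0,0,0]]])

```text
time: 8.35
position: [0.6231, 0.0759, 0.1615]
orientation: [3.141, 0.0, -0.13]
wrist_force: [-0.9, -0.7, -0.4]
opening: 0.0192
```

```bash
python3 -c "
from look import *
p,i=look('w6',(240,195,340,270))
for k in range(4): print(np.round(arm.get_obs()['wrist_force'],2)); arm.capture('top')
"
```

```text
t 8.35 p [0.6231 0.0759 0.1615] rpy [ 1.7999e+02  3.0000e-02 -7.4700e+00] F [-0.89 -0.74 -0.37]
shift [ 38.2  -0.1 -26. ] turn [ 0.01  0.03 -0.07]
scale 8.0
56 [[295.1, 247.0], [317.3, 247.0]]
60 [[295.5, 245.0], [317.3, 245.1]]
64 [[295.8, 243.1], [317.3, 243.2]]
68 [[296.1, 241.3], [317.3, 241.3]]
[-0.12 -0.54 -0.5 ]
[ 0.37 -0.12 -1.11]
[ 0.86 -1.07 -1.02]
[ 0.31  0.41 -0.36]
```

View pics/w6.png

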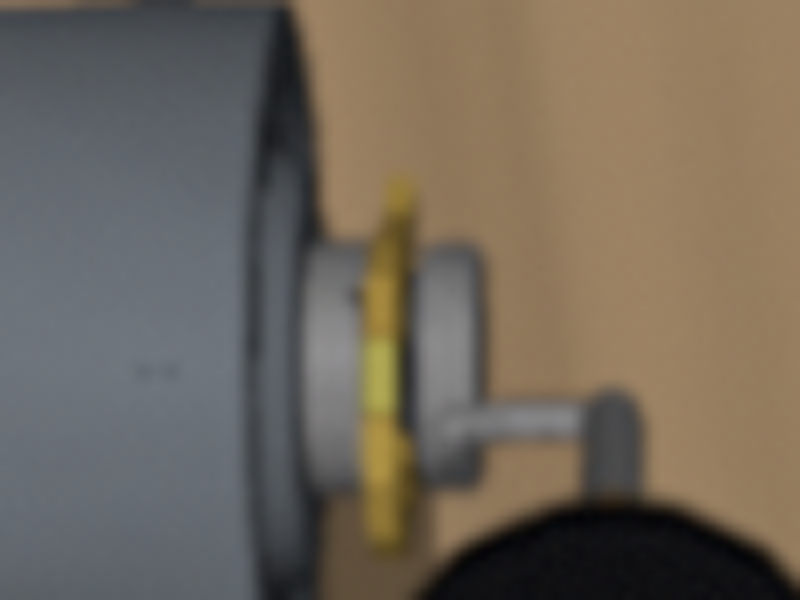

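move_arm(commands=[[[0,0.7,0,0,0,0],[0,0.7,0.5,0,0,0],[0,0.7,1,0,0,0],[0,0.7,1,0,0,0]]])

```text
time: 9.0
position: [0.6231, 0.0751, 0.1607]
orientation: [3.142, 0.0, -0.13]
wrist_force: [0.7, -1.4, -1.5]
opening: 0.0193
```

move_arm(commands=[[[0,0,0.5,0,0,0],[0,0,1,0,0,0],[0,0,1,0,0,0]]])

```text
time: 9.3
position: [0.6231, 0.0751, 0.1596]
orientation: [3.142, 0.0, -0.13]
wrist_force: [0.5, -0.5, -2.1]
opening: 0.0194
```

move_arm(commands=[[[0,0,0.5,0,0,0],[0,0,1,0,0,0],[0,0,1,0,0,0]]])

```text
time: 9.6
position: [0.6231, 0.0751, 0.1587]
orientation: [3.142, 0.0, -0.13]
wrist_force: [-0.4, -0.0, -1.8]
opening: 0.0197
```

move_arm(commands=[[[0,0,0.4,0,0,0],[0,0,0.8,0,0,0],[0,0,0.8,0,0,0]]])

```text
time: 9.9
position: [0.6231, 0.0751, 0.1579]
orientation: [3.142, 0.0, -0.13]
wrist_force: [-0.2, 0.8, -0.8]
opening: 0.0194
```

move_arm(commands=[[[0,0,0.4,0,0,0],[0,0,0.8,0,0,0],[0,0,0.8,0,0,0]]])

```text
time: 10.2
position: [0.6231, 0.0751, 0.1571]
orientation: [3.142, 0.0, -0.13]
wrist_force: [0.2, -0.4, -0.6]
opening: 0.0193
```

move_arm(commands=[[[0,0,0.4,0,0,0],[0,0,0.6,0,0,0],[0,0,0.6,0,0,0]]])

```text
time: 10.5
position: [0.6231, 0.0751, 0.1565]
orientation: [3.142, 0.0, -0.13]
wrist_force: [0.8, 0.4, -1.1]
opening: 0.0195
```

move_arm(commands=[[[0,0,0.4,0,0,0],[0,0,0.6,0,0,0],[0,0,0.6,0,0,0]]])

```text
time: 10.8
position: [0.6231, 0.0751, 0.1559]
orientation: [3.142, 0.0, -0.13]
wrist_force: [0.5, -0.4, -0.8]
opening: 0.0193
```

move_arm(commands=[[[0,0,0.4,0,0,0],[0,0,0.6,0,0,0],[0,0,0.6,0,0,0]]])

```text
time: 11.1
position: [0.6231, 0.0751, 0.1554]
orientation: [-3.142, -0.0, -0.13]
wrist_force: [0.4, -0.3, -0.7]
opening: 0.0195
```

move_arm(commands=[[[0,0,0.4,0,0,0],[0,0,0.6,0,0,0],[0,0,0.6,0,0,0]]])

```text
time: 11.4
position: [0.6232, 0.0751, 0.155]
orientation: [-3.142, -0.0, -0.13]
wrist_force: [-1.3, -0.8, 1.8]
opening: 0.0196
```

move_arm(commands=[[[0,0,0.4,0,0,0],[0,0,0.6,0,0,0],[0,0,0.6,0,0,0]]])

```text
time: 11.7
position: [0.6233, 0.0752, 0.1546]
orientation: [-3.141, -0.001, -0.13]
wrist_force: [-2.3, 0.7, 4.4]
opening: 0.0195
```

```bash
python3 -c "
from look import *
p,i=look('w7',(240,195,340,270))
"
```

```text
t 11.7 p [0.6233 0.0752 0.1546] rpy [-1.7999e+02 -4.0000e-02 -7.4700e+00] F [-2.35  0.66  4.37]
shift [ 38.   -0.8 -32.9] turn [-0.01 -0.04 -0.07]
scale 8.0
56 [[295.2, 247.0], [317.4, 247.0]]
60 [[295.5, 245.0], [317.4, 245.1]]
64 [[295.9, 243.1], [317.4, 243.2]]
68 [[296.2, 241.3], [317.3, 241.3]]
```

View pics/w7.png

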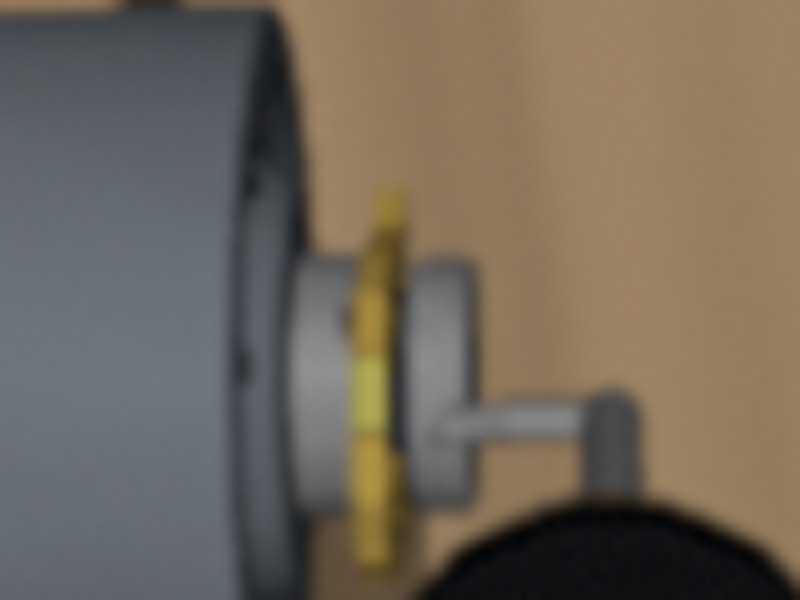

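move_arm(commands=[[[0,0.7,-0.8,0,0,0],[0,0.7,-1.7,0,0,0],[0,0.7,-1.7,0,0,0],[0,0.7,-1.7,0,0,0]]])

```text
time: 12.15
position: [0.623, 0.0743, 0.1554]
orientation: [3.141, 0.001, -0.13]
wrist_force: [0.0, 0.0, 0.1]
opening: 0.0192
```

```bash
python3 -c "
from h import *
o=arm.get_obs();print(o['position'],o['wrist_force'])"
```

```text
[0.62296637 0.07433028 0.15538485] [0.00975227 0.01794507 0.08849762]
```

move_arm(commands=[[[0,0,-0.8,0,0,0],[0,0,-0.8,0,0,0],[-1,0,-0.8,0,0,0],[-2,0,-0.8,0,0,0],[-2,0,-0.8,0,0,0]]])

```text
time: 12.65
position: [0.6209, 0.0747, 0.1567]
orientation: [3.142, 0.0, -0.13]
wrist_force: [0.1, 0.3, -1.8]
opening: 0.0196
```

move_arm(commands=[[[-0.7,0,0,0,0,0],[-1.4,0,0,0,0,0],[-2,0,0,0,0,0],[-2,0,0,0,0,0]]])

```text
time: 13.05
position: [0.619, 0.075, 0.1568]
orientation: [-3.142, -0.0, -0.13]
wrist_force: [0.8, -0.5, -0.4]
opening: 0.0196
```

move_arm(commands=[[[0,0,0.6,0,0,0],[0,0,0.6,0,0,0],[-1,0,0.6,0,0,0],[-2,0,0.6,0,0,0],[-2,0,0.6,0,0,0]]])

```text
time: 13.55
position: [0.6173, 0.0752, 0.1565]
orientation: [-3.141, -0.001, -0.13]
wrist_force: [1.2, 0.1, 3.8]
opening: 0.0193
```

move_arm(commands=[[[-0.7,0,0,0,0,0],[-1.4,0,0,0,0,0],[-2,0,0,0,0,0],[-2,0,0,0,0,0]]])

```text
time: 13.95
position: [0.6155, 0.0755, 0.1565]
orientation: [-3.141, -0.001, -0.13]
wrist_force: [1.8, -1.0, 6.1]
opening: 0.0195
```

move_arm(commands=[[[0,0,-0.5,0,0,0],[0,0,-0.8,0,0,0],[0,0,-0.8,0,0,0]]])

```text
time: 14.25
position: [0.6148, 0.0755, 0.1566]
orientation: [3.142, 0.001, -0.13]
wrist_force: [2.2, -0.3, 3.1]
opening: 0.0195
```

```bash
python3 -c "
from look import *
p,i=look('w8',(240,195,340,270))
"
```

```text
t 14.25 p [0.6148 0.0755 0.1566] rpy [ 1.80e+02  5.00e-02 -7.47e+00] F [ 2.2  -0.29  3.14]
shift [ 46.3  -1.5 -31. ] turn [ 0.    0.05 -0.07]
scale 8.0
56 [[295.2, 247.0], [317.4, 247.0]]
60 [[295.5, 245.0], [317.4, 245.1]]
64 [[295.9, 243.1], [317.4, 243.2]]
68 [[296.2, 241.3], [317.3, 241.3]]
```

View pics/w8.png

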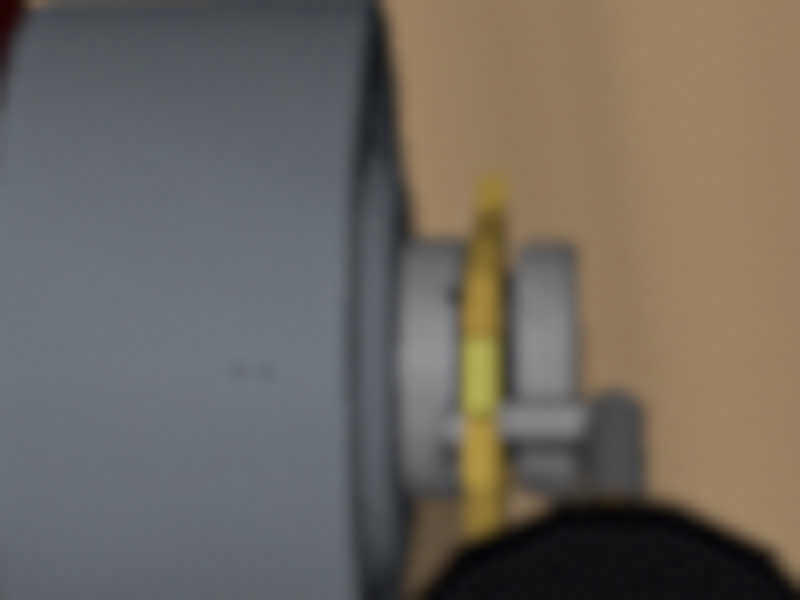

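move_arm(commands=[[[0,0,-0.6,0,0,0],[0,0,-1.1,0,0,0],[0,0,-1.1,0,0,0],[0,0,-1.1,0,0,0]]])

```text
time: 14.7
position: [0.6146, 0.0755, 0.1573]
orientation: [3.141, 0.002, -0.13]
wrist_force: [0.4, -0.3, -1.4]
opening: 0.019
```

```bash
python3 -c "
from h import *
for k in range(3):
  o=arm.get_obs();print(np.round(o['position'],5),np.round(o['wrist_force'],1),np.round(o['ft_torque'],3)); arm.capture('wrist')"
```

```text
[0.61457 0.0755  0.15732] [ 0.4 -0.3 -1.4] [0.044 0.015 0.03 ]
[0.61468 0.07551 0.15744] [ 0.5  0.1 -1.2] [ 0.04  -0.018 -0.016]
[0.61478 0.07548 0.15754] [ 0.1  0.8 -0.5] [ 0.007 -0.017  0.003]
```

move_arm(commands=[[[-0.5,0,0,0,0,0],[-1,0,0,0,0,0],[-1.5,0,0,0,0,0],[-1.5,0,0,0,0,0]]])

```text
time: 15.25
position: [0.6135, 0.0757, 0.158]
orientation: [3.142, -0.0, -0.13]
wrist_force: [0.0, 0.2, -0.8]
opening: 0.0192
```

move_arm(commands=[[[-0.4,0,0,0,0,0],[-0.8,0,0,0,0,0],[-0.8,0,0,0,0,0]]])

```text
time: 15.55
position: [0.6128, 0.0758, 0.158]
orientation: [3.142, 0.0, -0.13]
wrist_force: [0.5, 0.1, -1.3]
opening: 0.0193
```

move_arm(commands=[[[-0.3,0,0,0,0,0],[-0.6,0,0,0,0,0],[-0.6,0,0,0,0,0]]])

```text
time: 15.85
position: [0.6122, 0.0759, 0.158]
orientation: [-3.142, -0.0, -0.13]
wrist_force: [-1.0, 0.8, -0.9]
opening: 0.0191
```

```bash
python3 -c "
from look import *
p,i=look('w9',(240,195,340,270))
"
```

```text
t 15.85 p [0.6122 0.0759 0.158 ] rpy [-180.     -0.     -7.47] F [-0.96  0.82 -0.94]
shift [ 49.   -1.5 -29.5] turn [-0.   -0.   -0.07]
scale 8.0
56 [[295.2, 247.0], [317.4, 247.0]]
60 [[295.5, 245.1], [317.4, 245.1]]
64 [[295.8, 243.2], [317.3, 243.2]]
68 [[296.2, 241.3], [317.3, 241.3]]
```

View pics/w9.png

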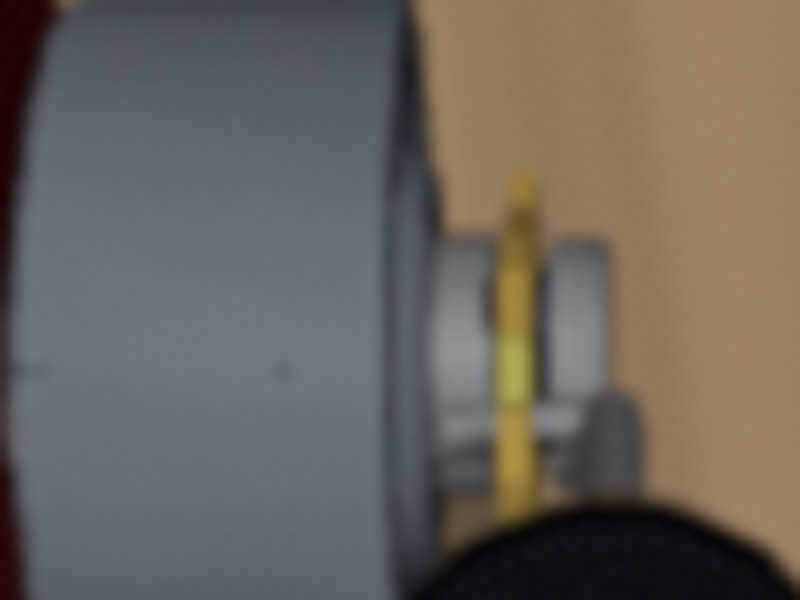

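move_arm(commands=[[[0,0,-0.5,0,0,0],[0,0,-0.9,0,0,0],[0,0,-1.3,0,0,0],[0,0,-1.7,0,0,0],[0,0,-2.0,0,0,0]]])

```text
time: 16.4
position: [0.6123, 0.0759, 0.16]
orientation: [-3.142, -0.0, -0.13]
wrist_force: [0.1, -0.1, -1.1]
opening: 0.0192
```

move_arm(commands=[[[0,0,-0.3,0,0,0],[0,0,-0.6,0,0,0],[0,0,-0.9,0,0,0],[0,0,-1.2,0,0,0],[0,0,-1.5,0,0,0]]])

```text
time: 16.9
position: [0.612, 0.0758, 0.1611]
orientation: [3.141, 0.001, -0.13]
wrist_force: [0.3, -0.6, -3.5]
opening: 0.019
```

move_arm(commands=[[[0,0,-0.3,0,0,0],[0,0,-0.6,0,0,0],[0,0,-0.9,0,0,0],[0,0,-1.2,0,0,0],[0,0,-1.5,0,0,0]]])

```text
time: 17.4
position: [0.612, 0.0758, 0.1625]
orientation: [3.141, 0.001, -0.13]
wrist_force: [0.6, 0.7, -7.8]
opening: 0.0196
```

move_arm(commands=[[[0,0,-0.3,0,0,0],[0,0,-0.6,0,0,0],[0,0,-0.9,0,0,0],[0,0,-1.2,0,0,0],[0,0,-1.5,0,0,0]]])

```text
time: 17.9
position: [0.6121, 0.0759, 0.1642]
orientation: [3.142, 0.001, -0.13]
wrist_force: [0.2, -0.2, -10.9]
opening: 0.0193
```

move_arm(commands=[[[0,0,-0.3,0,0,0],[0,0,-0.6,0,0,0],[0,0,-0.9,0,0,0],[0,0,-1.2,0,0,0],[0,0,-1.5,0,0,0]]])

```text
time: 18.4
position: [0.6124, 0.0759, 0.1665]
orientation: [-3.141, -0.001, -0.13]
wrist_force: [0.2, 0.4, -7.5]
opening: 0.0192
```

move_arm(commands=[[[0,0,-0.3,0,0,0],[0,0,-0.6,0,0,0],[0,0,-0.9,0,0,0],[0,0,-1.2,0,0,0],[0,0,-1.5,0,0,0]]])

```text
time: 18.9
position: [0.6124, 0.0759, 0.1678]
orientation: [-3.141, -0.001, -0.13]
wrist_force: [0.3, 1.0, -3.4]
opening: 0.0192
```

move_arm(commands=[[[0,0,-0.4,0,0,0],[0,0,-0.8,0,0,0],[0,0,-1.3,0,0,0],[0,0,-1.8,0,0,0],[0,0,-2.5,0,0,0]]])

```text
time: 19.4
position: [0.6123, 0.0758, 0.1701]
orientation: [3.142, -0.0, -0.13]
wrist_force: [0.4, -0.1, -1.0]
opening: 0.0192
```

move_arm(commands=[[[0,0,-1,0,0,0],[0,0,-2,0,0,0],[0,0,-3,0,0,0],[0,0,-4,0,0,0],[0,0,-5,0,0,0]]])

```text
time: 19.9
position: [0.6122, 0.0758, 0.1751]
orientation: [3.142, -0.0, -0.13]
wrist_force: [-0.4, 0.3, -1.3]
opening: 0.0192
```

```bash
python3 -c "
from look import *
p,i=look('w10',(240,195,340,270))
print(p['wrist_force'])
im=cv2.imread('pics/w10_full.png');hsv=cv2.cvtColor(im,cv2.COLOR_BGR2HSV)
m=cv2.inRange(hsv,(20,110,80),(35,255,255));m[:195]=0;m[285:]=0
n,l,s,c=cv2.connectedComponentsWithStats(m);print(s[1:],c[1:])
"
```

```text
t 19.9 p [0.6122 0.0758 0.1751] rpy [180.    -0.    -7.47] F [-0.37  0.3  -1.26]
shift [ 49.   -1.5 -12.4] turn [ 0.   -0.   -0.07]
scale 8.0
56 [[295.2, 247.0], [317.4, 247.1]]
60 [[295.5, 245.1], [317.4, 245.1]]
64 [[295.9, 243.2], [317.4, 243.2]]
68 [[296.2, 241.3], [317.3, 241.4]]
[-0.36556942  0.29895146 -1.26325512]
[[303 218   6  42 175]
 [ 54 230   3  18  35]
 [ 57 249   1   1   1]] [[305.32       239.24571429]
 [ 54.77142857 239.        ]
 [ 57.         249.        ]]
```

move_arm(commands=[[[0,0,-5,0,0,0],[0,0,-12,0,0,0],[0,0,-20,0,0,0],[0,0,-30,0,0,0],[0,0,-40,0,0,0]]])

```text
time: 20.45
position: [0.6124, 0.0758, 0.2162]
orientation: [-3.141, -0.001, -0.13]
wrist_force: [0.7, -0.1, -0.6]
opening: 0.0193
```

move_arm(commands=[[[0,2,-10,0,0,0],[0,6,-18,0,0,0],[0,14,-23,0,0,0],[-3,25,-25,0,0,0],[-8,37,-25,0,0,0]]])

```text
time: 20.95
position: [0.5992, 0.0392, 0.2399]
orientation: [3.141, 0.0, -0.13]
wrist_force: [-0.1, 0.5, -0.4]
opening: 0.0194
```

```bash
cat > clip.py <<'E'
from h import *
def clip(im,box=(285,205,330,275)):
    hsv=cv2.cvtColor(im,cv2.COLOR_BGR2HSV);m=cv2.inRange(hsv,(20,110,60),(35,255,255))
    x0,y0,x1,y1=box;q=np.zeros_like(m);q[y0:y1,x0:x1]=m[y0:y1,x0:x1];n,l,s,c=cv2.connectedComponentsWithStats(q)
    return s[1:].tolist()
E
python3 -c "
from clip import *
i=arm.camera_info('wrist');im=arm.capture('wrist');cv2.imwrite('pics/w11_full.png',im);print(clip(im))
for d in arm.tip_of('wrist','dish_rim')[:2]: print(d['at'],d['p'],atz('wrist',d['at'],.034,i))
go([.474,-.1635,.24],-7.47)
"
```

```text
[[303, 218, 6, 43, 188]]
t 21.05 p [0.5984 0.0384 0.2399] rpy [ 1.7997e+02  4.0000e-02 -7.5800e+00] F [ 0.31  0.59 -1.16]
shift [-9.670e+01  2.166e+02  1.000e-01] turn [ 0.03  0.04 -0.11]
```

move_arm(commands=[[[-4,8,0,0,0,0],[-9,19,0,0,0,0],[-15,32,0,0,0,0],[-21,45,0,0,0,0],[-27,59,0,0,0,0]]])

```text
time: 21.55
position: [0.5642, -0.0159, 0.24]
orientation: [3.141, -0.0, -0.13]
wrist_force: [0.2, 0.7, -1.0]
opening: 0.0193
```

move_arm(commands=[[[-6,14,0,0,0,0],[-12,28,0,0,0,0],[-18,42,0,0,0,0],[-24,56,0,0,0,0],[-30,70,0,0,0,0]]])

```text
time: 22.05
position: [0.5255, -0.0814, 0.24]
orientation: [3.142, -0.0, -0.13]
wrist_force: [-0.2, 0.0, -0.8]
opening: 0.0197
```

move_arm(commands=[[[-6,13,0,0,0,0],[-12,25,0,0,0,0],[-16,35,0,0,0,0],[-18,40,0,0,0,0],[-19,42,0,0,0,0]]])

```text
time: 22.55
position: [0.5017, -0.12, 0.24]
orientation: [-3.142, -0.0, -0.131]
wrist_force: [-0.1, 0.3, -1.1]
opening: 0.0193
```

```bash
python3 -c "
from clip import *
i=arm.camera_info('wrist');im=arm.capture('wrist');cv2.imwrite('pics/w12_full.png',im);print(clip(im))
for d in arm.tip_of('wrist','dish_rim')[:2]: print(d['at'],d['p'],atz('wrist',d['at'],.034,i))
go([.474,-.1635,.24],-7.47)
"
```

```text
[[304, 221, 4, 39, 127]]
[282.4, 253.2] 0.97 [ 0.46134096 -0.16309861  0.034     ]
t 22.65 p [ 0.502  -0.1195  0.24  ] rpy [-1.7999e+02 -1.0000e-02 -7.4800e+00] F [ 0.1   0.36 -0.69]
shift [-22.   47.2  -0.1] turn [-0.01 -0.01 -0.01]
```

move_arm(commands=[[[-5,9,0,0,0,0],[-11,21,0,0,0,0],[-18,35,0,0,0,0],[-23,44,0,0,0,0],[-25,48,0,0,0,0]]])

```text
time: 23.15
position: [0.47, -0.165, 0.2401]
orientation: [3.141, -0.0, -0.132]
wrist_force: [-0.4, -0.7, -1.2]
opening: 0.0197
```

move_arm(commands=[[[0,0,8,0,0,0],[0,0,22,0,0,0],[0,0,38,0,0,0],[0,0,54,0,0,0],[0,0,70,0,0,0]]])

```text
time: 23.65
position: [0.4709, -0.1635, 0.1687]
orientation: [-3.141, 0.0, -0.13]
wrist_force: [-0.6, 0.8, -1.0]
opening: 0.0194
```

move_arm(commands=[[[0,0,14,0,0,0],[0,0,26,0,0,0],[0,0,36,0,0,0],[0,0,42,0,0,0],[0,0,44,0,0,0]]])

```text
time: 24.15
position: [0.4707, -0.1637, 0.1253]
orientation: [-3.141, 0.001, -0.13]
wrist_force: [-0.7, -0.3, -0.9]
opening: 0.0194
```

```bash
python3 -c "
from clip import *
i=arm.camera_info('wrist');im=arm.capture('wrist');cv2.imwrite('pics/w13_full.png',im);print(clip(im))
go([.471,-.164,.12],-7.47)
"
```

```text
[[304, 220, 5, 40, 145]]
t 24.2 p [ 0.4708 -0.1637  0.1255] rpy [-1.7999e+02  3.0000e-02 -7.4600e+00] F [-0.2   0.67 -2.24]
shift [0.3 0.2 5.5] turn [-0.01  0.03  0.01]
```

move_arm(commands=[[[0,0,4,0,0,0],[0,0,8,0,0,0],[0,0,12,0,0,0],[0,0,15,0,0,0],[0,0,18,0,0,0]]])

```text
time: 24.7
position: [0.4709, -0.1638, 0.1077]
orientation: [-3.142, -0.0, -0.13]
wrist_force: [-0.2, 0.5, -1.3]
opening: 0.0192
```

move_arm(commands=[[[0,0,3,0,0,0],[0,0,6,0,0,0],[0,0,9,0,0,0],[0,0,12,0,0,0],[0,0,12,0,0,0]]])

```text
time: 25.2
position: [0.4706, -0.1637, 0.0955]
orientation: [-3.141, 0.001, -0.13]
wrist_force: [-0.2, 0.5, -2.0]
opening: 0.0193
```

```bash
python3 -c "
from clip import *
i=arm.camera_info('wrist');im=arm.capture('wrist');cv2.imwrite('pics/w14_full.png',im);print(clip(im,(240,180,380,300)))
cv2.imwrite('pics/w14.png',cv2.resize(im[195:285,260:380],(800,600),interpolation=cv2.INTER_CUBIC))
go([.471,-.164,.095],-7.47)
"
```

```text
[[255, 228, 47, 39, 695]]
t 25.25 p [ 0.4707 -0.1638  0.0957] rpy [-1.80e+02  3.00e-02 -7.47e+00] F [ 0.21  0.2  -1.1 ]
shift [0.3 0.2 0.7] turn [-0.    0.03 -0.  ]
```

View pics/w14.png

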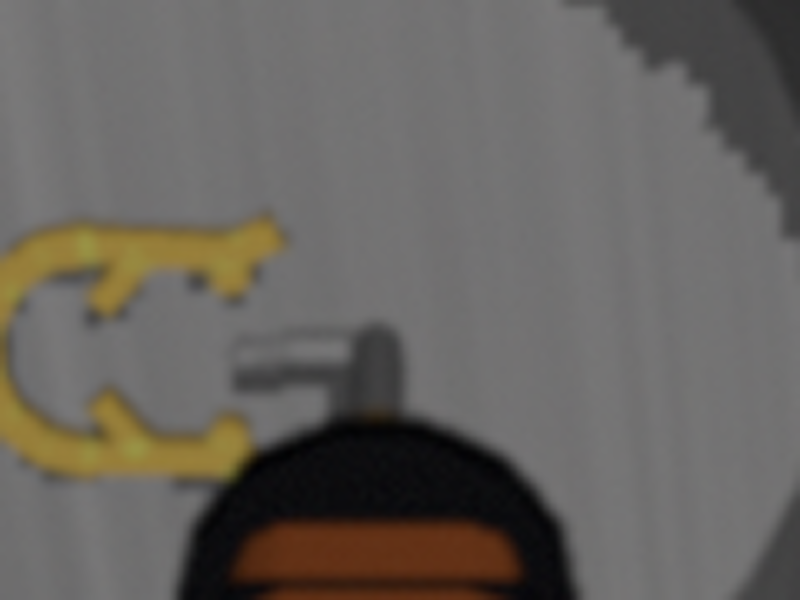

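move_arm(commands=[[[5,0,0,0,0,0],[6,0,-10,0,0,0],[6,0,-50,0,0,0],[6,0,-95,0,0,0],[6,0,-135,0,0,0]]])

```text
time: 25.75
position: [0.4769, -0.1646, 0.2338]
orientation: [3.141, -0.001, -0.13]
wrist_force: [1.5, -1.1, -0.7]
opening: 0.0192
```

move_arm(commands=[[[0,0,0,0,0,-8],[0,20,0,0,0,-17],[0,50,0,0,0,-17],[0,75,0,0,0,-17],[0,75,0,0,0,-17]]])

```text
time: 26.25
position: [0.467, -0.2413, 0.2317]
orientation: [3.14, -0.0, 0.163]
wrist_force: [-0.5, -0.6, -1.2]
opening: 0.0194
```

```bash
python3 -c "
from clip import *
im=arm.capture('wrist');cv2.imwrite('pics/w15_full.png',im)
go([.5003,-.318,.2276],9.55)
arm.capture('top');print([(d['at'],d['p'],atz('top',d['at'],.005)) for d in arm.tip_of('top','clip_mid')[:3]])
"
```

```text
t 26.3 p [ 0.4671 -0.24    0.2316] rpy [ 1.7999e+02 -3.0000e-02  9.4100e+00] F [ 0.35  0.15 -1.29]
shift [20.  82.4  4. ] turn [ 0.01 -0.03 -0.14]
[]
```

move_arm(commands=[[[10,30,2,0,0,-0.1],[20,65,4,0,0,-0.1],[20,82,4,0,0,-0.1],[20,82,4,0,0,-0.1],[20,82,4,0,0,-0.1]]])

```text
time: 26.9
position: [0.5001, -0.3157, 0.227]
orientation: [-3.141, 0.0, 0.168]
wrist_force: [0.2, 0.5, -0.5]
opening: 0.0192
```

move_arm(commands=[[[0,0,0,0,0,0],[0,0,0,0,0,0]]])

```text
time: 27.1
position: [0.5002, -0.3155, 0.2275]
orientation: [3.141, -0.0, 0.169]
wrist_force: [-0.4, -1.0, -0.6]
opening: 0.0195
```

```bash
python3 -c "
from clip import *
go([.5003,-.318,.108],9.55)
im=arm.capture('wrist');cv2.imwrite('pics/w16.png',im)
"
```

```text
t 27.1 p [ 0.5002 -0.3155  0.2275] rpy [ 1.7999e+02 -2.0000e-02  9.6900e+00] F [-0.42 -0.99 -0.59]
shift [ -0.4   2.5 119.5] turn [ 0.01 -0.02  0.14]
```

move_arm(commands=[[[-0.4,2.5,0,0,0,0.1],[-0.4,2.5,20,0,0,0.1],[-0.4,2.5,45,0,0,0.1],[-0.4,2.5,70,0,0,0.1],[-0.4,2.5,80,0,0,0.1]]])

```text
time: 27.65
position: [0.4993, -0.3183, 0.1446]
orientation: [-3.139, 0.002, 0.166]
wrist_force: [0.6, 0.2, -0.5]
opening: 0.0193
```

move_arm(commands=[[[0,0,4,0,0,0],[0,0,8,0,0,0],[0,0,10,0,0,0],[0,0,10,0,0,0]]])

```text
time: 28.05
position: [0.5008, -0.3192, 0.1377]
orientation: [3.141, -0.001, 0.166]
wrist_force: [0.0, -0.6, -1.2]
opening: 0.0196
```

```bash
python3 -c "
from clip import *
go([.5003,-.318,.108],9.55)
"
```

```text
t 28.05 p [ 0.5008 -0.3192  0.1377] rpy [ 1.7996e+02 -5.0000e-02  9.5300e+00] F [ 0.01 -0.58 -1.19]
shift [-0.3 -1.3 29.7] turn [ 0.04 -0.05 -0.02]
```

move_arm(commands=[[[0,-0.9,2,0,0,0],[0,-0.9,6,0,0,0],[0,-0.9,10,0,0,0],[0,-0.9,13,0,0,0],[0,-0.9,15,0,0,0]]])

```text
time: 28.55
position: [0.5001, -0.3181, 0.1214]
orientation: [-3.141, 0.0, 0.166]
wrist_force: [0.5, 0.9, -1.5]
opening: 0.0193
```

move_arm(commands=[[[0,0,2,0,0,0],[0,0,4,0,0,0],[0,0,4,0,0,0]]])

```text
time: 28.85
position: [0.5001, -0.3181, 0.1176]
orientation: [-3.141, 0.0, 0.166]
wrist_force: [-0.7, 0.2, -0.5]
opening: 0.019
```

Plug is entering freely. On down to the seat.

move_arm(commands=[[[0,0,2,0,0,0],[0,0,4,0,0,0],[0,0,6,0,0,0],[0,0,6.5,0,0,0]]])

```text
time: 29.25
position: [0.5001, -0.3181, 0.1111]
orientation: [-3.141, 0.0, 0.166]
wrist_force: [-0.2, 0.5, -0.1]
opening: 0.0193
```

move_arm(commands=[[[0,0,0.7,0,0,0],[0,0,1.4,0,0,0],[0,0,1.4,0,0,0]]])

```text
time: 29.55
position: [0.5002, -0.3181, 0.11]
orientation: [-3.142, 0.0, 0.166]
wrist_force: [-0.1, 0.3, -0.9]
opening: 0.0197
```

move_arm(commands=[[[0,0,0.6,0,0,0],[0,0,1.2,0,0,0],[0,0,1.2,0,0,0]]])

```text
time: 29.85
position: [0.5003, -0.3182, 0.1095]
orientation: [3.141, -0.001, 0.166]
wrist_force: [-1.9, 0.7, 4.2]
opening: 0.0189
```

move_arm(commands=[[[0,0,0.5,0,0,0],[0,0,1,0,0,0],[0,0,1,0,0,0]]])

```text
time: 30.15
position: [0.5004, -0.3182, 0.1095]
orientation: [3.141, -0.001, 0.166]
wrist_force: [-2.9, 1.7, 9.8]
opening: 0.0196
```

move_arm(commands=[[[0,0,-1,0,0,0],[0,0,-1,0,0,0],[0,0,-1,0,0,0]]])

```text
time: 30.45
position: [0.5004, -0.3182, 0.1095]
orientation: [3.141, -0.001, 0.166]
wrist_force: [-1.7, 1.6, 6.6]
opening: 0.0191
```

move_arm(commands=[[[0,0,0,0,0,0],[0,0,0,0,0,0],[0,0,0,0,0,0],[0,0,0,0,0,0]]], jaw=0.2)

```text
time: 30.85
position: [0.5002, -0.3181, 0.1085]
orientation: [-3.141, 0.0, 0.166]
wrist_force: [-0.3, 0.7, -0.0]
opening: 0.0512
```

move_arm(commands=[[[0,0,-10,0,0,0],[0,0,-40,0,0,0],[0,0,-80,0,0,0],[0,0,-120,0,0,0],[0,0,-160,0,0,0]]])

```text
time: 31.35
position: [0.5, -0.318, 0.2713]
orientation: [3.141, -0.001, 0.166]
wrist_force: [0.7, -0.9, -0.7]
opening: 0.0511
```

move_arm(commands=[[[0,-30,0,0,0,0],[0,-70,0,0,0,0],[0,-90,0,0,0,0],[0,-90,0,0,0,0],[0,-90,0,0,0,0]]])

```text
time: 31.85
position: [0.4855, -0.2294, 0.2693]
orientation: [3.141, -0.0, 0.167]
wrist_force: [0.3, -0.2, 0.5]
opening: 0.0512
```

```bash
python3 -c "
from clip import *
go([.5003,-.318,.108],9.55)
i=arm.camera_info('wrist');im=arm.capture('wrist');cv2.imwrite('pics/w17.png',im)
print('yellow',[s for s in clip(im,(0,0,640,480)) if s[4]>40])
for q,z in(('clip_mid',.006),('dish_rim',.034),('pick_grip',.126),('pick_collar',.085),('scribe',.085),('screwdriver',.085)):
  print(q,[(np.round(d['at']),round(d['p'],2),np.round(atz('wrist',d['at'],z,i),3)) for d in arm.tip_of('wrist',q)[:4]])
hsv=cv2.cvtColor(im,cv2.COLOR_BGR2HSV);m=cv2.inRange(hsv,(5,150,80),(16,255,255));n,l,s,c=cv2.connectedComponentsWithStats(m);print('orange',[x.tolist() for x in s[1:] if x[4]>80])
t0=cv2.imread('pics/top0.png');t=arm.capture('top');cv2.imwrite('pics/t2.png',t)
for b in((340,225,385,270),(385,220,420,260),(245,230,330,300)):
  print(b,np.abs(t[b[1]:b[3],b[0]:b[2]].astype(int)-t0[b[1]:b[3],b[0]:b[2]]).mean())
"
```

```text
t 31.85 p [ 0.4855 -0.2294  0.2693] rpy [ 1.7995e+02 -3.0000e-02  9.5900e+00] F [ 0.3  -0.16  0.48]
shift [ -0.3  89.7 161.4] turn [ 0.05 -0.03  0.04]
yellow [[275, 119, 32, 28, 234], [312, 380, 21, 30, 327]]
clip_mid []
dish_rim [(array([303., 132.]), 0.56, array([ 0.46 , -0.162,  0.034]))]
pick_grip [(array([318., 320.]), 0.9, array([ 0.501, -0.316,  0.126])), (array([155., 298.]), 0.79, array([ 0.351, -0.323,  0.126]))]
pick_collar [(array([185., 286.]), 0.77, array([ 0.368, -0.326,  0.085])), (array([320., 301.]), 0.74, array([ 0.503, -0.318,  0.085]))]
scribe [(array([313., 347.]), 0.96, array([ 0.505, -0.372,  0.085])), (array([519.,  46.]), 0.72, array([ 0.648, -0.033,  0.085]))]
screwdriver [(array([321., 379.]), 0.96, array([ 0.521, -0.414,  0.085]))]
orange [[123, 279, 59, 35, 1167], [304, 303, 25, 49, 966]]
(340, 225, 385, 270) 33.02831275720165
(385, 220, 420, 260) 11.43452380952381
(245, 230, 330, 300) 41.8140056022409
```

```bash
python3 -c "
from h import *
print(arm.sign_off())"
```

```text
the job is handed in; nothing more can be done
None
```

The clip is off the far front wheel and lying in the steel dish, and the pick is back in its rack slot. The job was handed in at about 32 s of the 72 s allowed.

- **Hooking:** I found the height by touching the toe lightly on the axle. The readings reached about 6 N as I threaded the toe under the bow.
- **Lifting the clip:** I drew the clip up slowly. The highest pull I read was about 11 N (readings came only every half second), then it came free and stayed on the hook.
- **Dish:** As I lowered it into the dish, the clip tipped off the toe and settled flat on the floor. The close picture showed it lying clear of the pick.
- **Rack:** The pick went back down into its own slot without catching. It seated with its collar on the plate at the same height as before, and I then opened the fingers and backed away.

**Last checks:**
- The wrist camera showed a yellow shape the clip's size near the middle of the dish. The network did not report the clip itself, so this rests on colour.
- The pick's handle and collar measured within about 3 mm of where I first gripped it, one above the other, so it is upright.
- The scriber and screwdriver were found in their slots. I did not check the tin or spanner again; the arm gave no sign of touching them.
- The top-camera before-and-after comparison told me nothing, because the arm was in the view.
- I had used all 12 picture views before the final rack placement, so I did that step by force and position readings alone.

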